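# Build the sieve nest on the shaker for a sediment sample

## Robot

A 7-joint arm with a two-finger parallel gripper is mounted at the origin on the work surface; the furniture and walls round the work are solid. World frame = base frame: x ahead of the robot, y to its left, z up, the work surface at z = 0. Lengths are in m, angles in rad, forces in N, time in s.
With the tool pointing down it reaches from about 0.4 to 0.9 m from the base axis. Payload 5.6 kg.
Tool frame: the origin (TCP) lies midway between the tips of the shut fingers; the grasp point (between the pads) lies 19 mm behind it (manip.hold_point_z is the z of the grasp point in the tool frame, in m); z points along the fingers, y is the line along which they close (so a half turn about z gives the same grasp; the last joint's range is limited). The gripper opens to 92 mm and grips with 3 to 60 N. Pads are 20 mm wide; open, the fingers measure 128 mm over their backs; the gripper's body (75 mm by 189 mm) begins 69 mm behind the grasp point.
Start: joints at [-1.258, 0.468, -0.012, 1.603, 0.006, 1.071, -0.056], TCP at [0.226, 0.609, 0.215] pointing down, gripper open.
Joint ranges: [-2.53, 2.53], [-0.31, 2.02], [-1.57, 1.55], [0.28, 2.44], [-1.29, 4.43], [0.15, 1.84], [-2.92, 2.92]. Speed limits (rad/s): [2.57, 2.57, 3.14, 3.14, 3.14, 3.14, 3.14].

## Interface

Orientations are given as a rotation vector (axis times angle).
In Python, from plant import manip gives the robot as it stands. The module is installed in compiled form; this text tells all that it offers.
- The arm moves only by the tool carry_out, never from a script. Its argument "series" is a list that holds one entry, the list of rows, each a list of 7 numbers: the shift along the tool's x, y, z in parts of the range, where 1.0 means 1000 mm, then the turn, a rotation vector about the tool's x, y, z in shares of 180 degrees (1.0 is 180 degrees), then the finger opening in mm, from 0 to 91.9. A call has 1 to 10 rows; each row is the pose to reach, as a shift and turn from the pose commanded when the call began, along the tool's axes at that moment; what a row does not reach only later rows make up. A row lasts 1/12 s, in which the tool goes at most 41.7 mm and 7.16 degrees, less where a joint would pass 70% of its speed; a pose out of reach is approached as far as the arm can. Shift and turn numbers lie between -1 and 1, and a call with a number outside is refused. A call with a gripper value outside its range is refused whole. The fingers move at their own pace and stop on an object; "force" is the grip in N (left out, the last holds). Time passes only in rows, so rows that repeat a pose let the fingers close. It gives the time, the measured TCP pose, the force, the opening and the grip force at its end, in the units of the state.
- manip.read_state(): the state, without advancing time (a new reading comes with each control period).
- manip.snapshot(name): name is "scene" or "top"; returns (picture, depth): 400x640x3 uint8, red, green, blue; 400x640 float32, m along the optical axis (not along the pixel's ray), 0 where there is no reading.
- manip.calibration(name): a dict with "K" (3x3 intrinsics, pixels), "k1" (the pictures are not rectified: a ray, as slopes to the right and down, at radius r is drawn at 1 + k1 r^2 times it, then the intrinsics apply), "R" (3x3) and "t" (3): a world point X has camera coordinates R X + t. Camera axes: x right, y down, z forward; pixel columns grow to the right and rows downward; lengths in m; the calibration is good to about 2 mm. A picture is of the moment at which its call begins. calibration takes no time and is no camera call.
- manip.close_job(): hands the job in; it is judged then, once.
Trained networks look in the newest picture that a camera, given by its name, has taken for a name from the list of things; names that differ only in an ending like _2 or _b are one class to them, and where a whole thing is asked for, a point or a joint stands for the part that bears it (a point fixed in the world has none). Each returns a list of dicts, best first, with "score" (0 to 1); they miss things now and then, are a little off and sometimes report something else, mostly with a low value. They report only what shows in the picture. A call takes as long as a camera call. They do not tell look-alikes from the thing itself.
- manip.recognise(label, camera): "uv" ([column, row] in pixels, amid what is visible of it).
- manip.mark_of(label, camera): "uv" ([column, row] in pixels: a listed point, or the origin of a listed thing).
The state is a dict: "clock": time; "q": joint angles; "joint_vel": joint speeds; "tau": joint torques, N m; "position": TCP position; "tool_rot": TCP orientation; "ft_force": force on the tool from outside, world axes, zero at the start; "moment": the same for the moment, N m; "finger_gap": finger opening in m; "finger_force": force on a finger pad.
Only numpy, scipy, OpenCV 4.12 (cv2) and the standard library are available. Lean on these libraries where they do the work, as an engineer would, in place of code of your own. Each camera call takes 0.05 s, during which the arm holds its last target. There are 200 camera calls.

## Task

Build the sieve nest on the shaker for the next sediment sample, one piece at a time from the bottom up: the fine sieve goes into the shaker's receiver pan, then the medium sieve, then the coarse sieve, and last the cover. Each piece must sit upright and fully home in the one below before the next goes on; leave the nest standing and do not disturb the dish of shell fragments, the jar or the dropper bottle.

Things in the scene. Friction and masses are not known exactly. Their poses are not given: they have to be found in the camera images.
- sieve_shaker: Low white sieve shaker, 128 x 104 mm, fixed, dial and rocker on its -x ledge (reaches 80 mm from origin; 48 mm to +x, 52 mm to each y side). On its round metal table (84 mm across, top 38 mm up) an open brass receiver pan is screwed down: 64 mm outside, 59 mm inside, solid floor, rim 60 mm above the bench. Origin: on the bench under the pan's centre, z up.
- fine_sieve: Lowest brass sieve, close cloth-like mesh (2 mm pitch), 32 mm high, 64 mm across. Underside: tapered skirt 8 mm deep (51 to 55 mm across), then a shoulder; grip the 64 mm wall above it. Open top 59 mm inside takes the next part's skirt. Seated on the pan, its underside is 52 mm above the bench. Origin: underside centre, z up.
- medium_sieve: Brass sieve of middle height, medium square mesh (7 mm pitch), 42 mm high, 64 mm across. Underside: tapered skirt 8 mm deep (51 to 55 mm across), then a shoulder; grip the 64 mm wall above it. Open top 59 mm inside takes the next part's skirt. Seated, its underside is 24 mm above the fine sieve's underside. Origin: underside centre, z up.
- coarse_sieve: Tallest brass sieve, wide open square mesh (14.5 mm pitch), 54 mm high, 64 mm across. Underside: tapered skirt 8 mm deep (51 to 55 mm across), then a shoulder; grip the 64 mm wall above it. Open top 59 mm inside takes the next part's skirt. Seated, its underside is 34 mm above the medium sieve's underside. Origin: underside centre, z up.
- sieve_cover: Brass cover: flat disc 64 mm across with an upright knob in the middle, 40 mm high in all. Underside: tapered skirt 8 mm deep (51 to 55 mm across); disc from 8 to 14 mm up; knob 21 mm across from 22 to 40 mm up on a thinner neck: grip the knob. Seated, its underside is 46 mm above the coarse sieve's underside. Origin: underside centre, z up.
- sample_dish: Bystander: clear dish with a heap of shell fragments, 82 mm across, 32 mm high, light, loose; leave it alone. It lies under the front edge of a printer's paper tray, 0.37 m up. Origin: underside centre, z up.
- jar: Bystander: white plastic jar with white screw cap, 66 mm across, 103 mm high, loose; leave it alone. A fixed upright paper roll, 0.13 m across and 0.28 m tall, stands near it with its axis at x 0.567, y -0.196: keep the gripper clear of it. Origin: underside centre, z up.
- dropper_bottle: Bystander: small brown dropper bottle, black bulb, 34 mm across, 102 mm high, loose; leave it alone. Far to its left, at x 0.20, y 0.36, stands a fixed microscope pillar 0.5 m tall. Origin: underside centre, z up.
Mind the look-alikes: they are no part of the job. Leave any blue look-alike of the sieve_cover alone.

How it is judged:
By the outcome, as a careful person would: the job done as asked, in the order asked, and still so for the second after the job is handed in, with the robot touching nothing.
It also fails if it takes over 104 s, if anything falls off the work surface, if the arm or the gripper's body presses on something with over 40 N, if the wrist force passes 120 N, or if a joint passes its speed limit or range.

## Working session

There is one attempt and no reset: what is moved stays moved. The work goes in short steps, Python scripts to look and compute and a tool call to move; the robot and the scene stay as the last step left them, time stands still between calls to the robot, and variables do not carry over. Pictures are saved under pics/ and viewed, at most 14 in all, crops included, and the job is handed in when it is done.

Besides the shell and the picture viewer there is one more tool, called after ">>>" by a JSON object that holds its "name" and its "arguments". carry_out: Moves the arm, as the interface text tells. Its arguments: {"type":"object","properties":{"series":{"type":"array","items":{"type":"array","items":{"type":"array","items":{"type":"number"}}}},"force":{"type":"number"}},"required":["series"]}

```bash
mkdir -p pics; cat > h.py <<'E'
import numpy as np, cv2
from plant import manip
def snap(cam,fn=None):
    im,d=manip.snapshot(cam)
    if fn: cv2.imwrite('pics/'+fn,cv2.cvtColor(im,cv2.COLOR_RGB2BGR))
    return im,d
def cloud(cam,d):
    c=manip.calibration(cam);K=np.array(c['K']);k1=c['k1'];R=np.array(c['R']);t=np.array(c['t'])
    v,u=np.mgrid[0:400,0:640].astype(float)
    pts=np.stack([u.ravel(),v.ravel()],1)[:,None]
    n=cv2.undistortPoints(pts,K,np.array([k1,0,0,0,0.]))[:,0]
    z=d.ravel()
    P=np.c_[n*z[:,None],z]
    W=(P-t)@R
    W[z<=0]=np.nan
    return W.reshape(400,640,3)
E
python3 - <<'E'
from h import *
for c in ('scene','top'):
    im,d=snap(c,c+'0.png'); W=cloud(c,d); np.save(c+'0.npy',W)
    k=manip.calibration(c); print(c,-np.array(k['R']).T@k['t'],np.array(k['R'])[2])
    for l in ['sieve_shaker','fine_sieve','medium_sieve','coarse_sieve','sieve_cover']:
        for r in manip.recognise(l,c)[:4]:
            u,v=map(int,r['uv']); print(l,round(r['score'],2),u,v,W[v,u].round(3))
s=manip.read_state(); print(s); print(manip.hold_point_z)
E
```

```text
scene [-0.2773047  -0.69420337  0.5716604 ] [ 0.67352106  0.57919411 -0.45924237]
sieve_shaker 0.61 300 206 [ 0.435 -0.003  0.032]
fine_sieve 0.62 347 244 [ 0.374 -0.213  0.031]
medium_sieve 0.92 254 189 [0.422 0.174 0.03 ]
sieve_cover 0.71 204 184 [0.345 0.32  0.027]
sieve_cover 0.55 273 172 [0.567 0.248 0.016]
sieve_cover 0.25 353 191 [ 0.635 -0.034  0.014]
top [ 0.21489714 -0.00137324  1.29779404] [ 0.21700793 -0.01169579 -0.97609977]
sieve_shaker 0.94 304 218 [0.451 0.028 0.04 ]
fine_sieve 0.83 393 231 [ 0.412 -0.198  0.007]
fine_sieve 0.34 321 147 [ 0.646 -0.024  0.009]
medium_sieve 0.55 239 225 [0.448 0.198 0.004]
coarse_sieve 0.9 457 230 [ 0.406 -0.367  0.002]
sieve_cover 0.91 185 266 [0.344 0.33  0.04 ]
sieve_cover 0.88 214 177 [0.569 0.255 0.042]
{'clock': 0.6, 'q': array([-1.25798634,  0.46747743, -0.0116041 ,  1.60270027,  0.00598809,
        1.07138818, -0.05632741]), 'joint_vel': array([ 0.00175591, -0.00075593,  0.00059973,  0.00098589,  0.00155666,
        0.00152626,  0.00036496]), 'tau': array([-2.46601076e-04, -5.20146954e+01, -1.25693894e-02, -2.43951899e+01,
       -5.67152677e-02,  1.15356711e-02,  1.57944049e-05]), 'position': array([0.22646655, 0.60928568, 0.2146069 ]), 'tool_rot': array([5.56111089e-01, 3.09194516e+00, 9.02958255e-05]), 'ft_force': array([-0.25824056,  0.09362615,  0.52942822]), 'moment': array([-0.03558474, -0.00019606,  0.0120536 ]), 'finger_force': 0.0, 'finger_gap': 0.09162732318961143}
-0.0187
```

View pics/scene0.png

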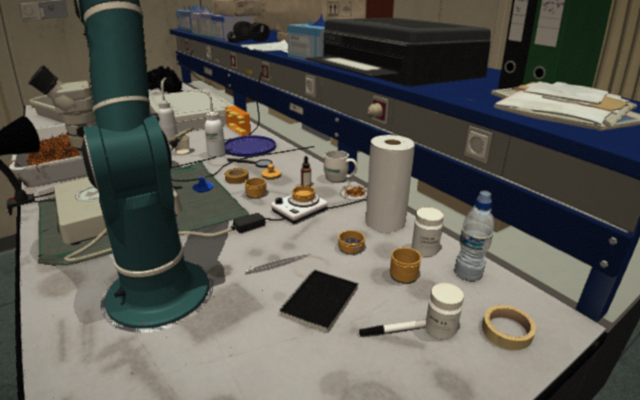

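View pics/top0.png

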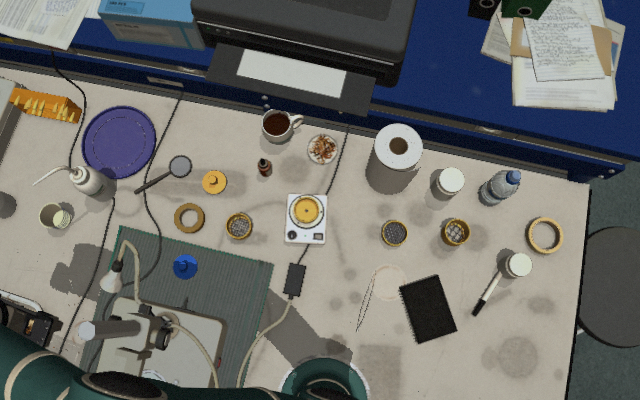

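Top view: fine sieve (394,233), close mesh; medium (239,226); coarse (456,231), tallest with the widest mesh; brass cover (214,182). The look-alikes are a blue cover (185,266), a brass ring (189,217) and a tape roll (545,235). The pan is on the shaker at (306,211). I'll confirm these in a crop and measure the rims.

```bash
python3 - <<'E'
from h import *
from scipy.optimize import least_squares
im=cv2.imread('pics/top0.png')
tiles=[cv2.resize(im[v-25:v+25,u-25:u+25],(260,260),interpolation=cv2.INTER_CUBIC) for u,v in [(239,226),(394,233),(456,231),(214,182),(306,211),(189,217)]]
cv2.imwrite('pics/crop.png',np.vstack([np.hstack(tiles[:3]),np.hstack(tiles[3:])]))
def fit(P,r):
    c=P.mean(0)
    f=least_squares(lambda x:np.hypot(*(P-x[:2]).T)-x[2],[*c,r],loss='soft_l1',f_scale=.002)
    return f.x
ap={'shaker':(.45,.02,.060),'fine':(.41,-.198,.032),'medium':(.445,.195,.042),'coarse':(.41,-.35,.054),'cover':(.565,.255,.014),'knob':(.565,.255,.040),'ring':(.46,.31,.02)}
for n,(x,y,h) in ap.items():
  for c in('top','scene'):
    W=np.load(c+'0.npy').reshape(-1,3); W=W[np.isfinite(W[:,0])]
    near=W[(np.hypot(W[:,0]-x,W[:,1]-y)<.06)&(W[:,2]>.008)]
    m=abs(near[:,2]-h)<.005
    P=near[m]
    if len(P)<8: print(n,c,len(P)); continue
    print(n,c,len(P),'mean',P.mean(0).round(4),'mid',((P.min(0)+P.max(0))/2).round(4),'ext',np.ptp(P,axis=0).round(3),'fit',fit(P[:,:2],.031).round(4),'zmax',np.percentile(near[:,2],98).round(4))
for l in ['sieve_shaker','fine_sieve','medium_sieve','coarse_sieve','sieve_cover','sample_dish','jar','dropper_bottle']:
  r=manip.mark_of(l,'top'); print(l,[(np.round(a['uv']),round(a['score'],2)) for a in r[:3]])
E
```

```text
shaker top 93 mean [0.4698 0.0231 0.0599] mid [0.4688 0.0231 0.0599] ext [0.064 0.063 0.009] fit [0.4689 0.0231 0.0308] zmax 0.0614
shaker scene 85 mean [0.4699 0.0184 0.0581] mid [0.4699 0.0181 0.0587] ext [0.063 0.063 0.007] fit [0.4701 0.0182 0.0298] zmax 0.0598
fine top 91 mean [ 0.4031 -0.1985  0.032 ] mid [ 0.4024 -0.1983  0.0319] ext [0.063 0.064 0.01 ] fit [ 0.4026 -0.1981  0.0309] zmax 0.0361
fine scene 118 mean [ 0.4033 -0.2016  0.0302] mid [ 0.4038 -0.2024  0.0304] ext [0.064 0.064 0.007] fit [ 0.4034 -0.2014  0.0306] zmax 0.0325
medium top 91 mean [0.4384 0.1945 0.042 ] mid [0.4397 0.1941 0.042 ] ext [0.064 0.063 0.01 ] fit [0.4394 0.1944 0.0309] zmax 0.0464
medium scene 74 mean [0.4388 0.1892 0.0402] mid [0.442  0.1906 0.0403] ext [0.064 0.065 0.006] fit [0.4414 0.1904 0.0308] zmax 0.0425
coarse top 100 mean [ 0.3968 -0.3554  0.054 ] mid [ 0.3957 -0.3532  0.0542] ext [0.062 0.065 0.01 ] fit [ 0.3953 -0.3527  0.0306] zmax 0.0583
coarse scene 165 mean [ 0.3956 -0.3581  0.0528] mid [ 0.3966 -0.357   0.0528] ext [0.065 0.064 0.008] fit [ 0.3965 -0.3564  0.0308] zmax 0.0552
c
[... 449 characters left out ...]
2559 0.0381] ext [0.017 0.021 0.006] fit [0.5651 0.2558 0.008 ] zmax 0.04
ring top 230 mean [0.4692 0.3247 0.0222] mid [0.4706 0.3262 0.02  ] ext [0.076 0.077 0.01 ] fit [0.4695 0.3245 0.0319] zmax 0.0298
ring scene 179 mean [0.4687 0.3177 0.0217] mid [0.4706 0.3225 0.02  ] ext [0.077 0.079 0.01 ] fit [0.4685 0.3178 0.0327] zmax 0.0261
sieve_shaker [(array([302., 213.]), 0.9)]
fine_sieve [(array([390., 232.]), 0.66), (array([215., 178.]), 0.37)]
medium_sieve [(array([238., 229.]), 0.71)]
coarse_sieve [(array([453., 233.]), 0.65)]
sieve_cover [(array([186., 265.]), 0.88), (array([217., 179.]), 0.62)]
sample_dish [(array([323., 148.]), 0.96)]
jar []
dropper_bottle [(array([262., 171.]), 0.52)]
```

View pics/crop.png

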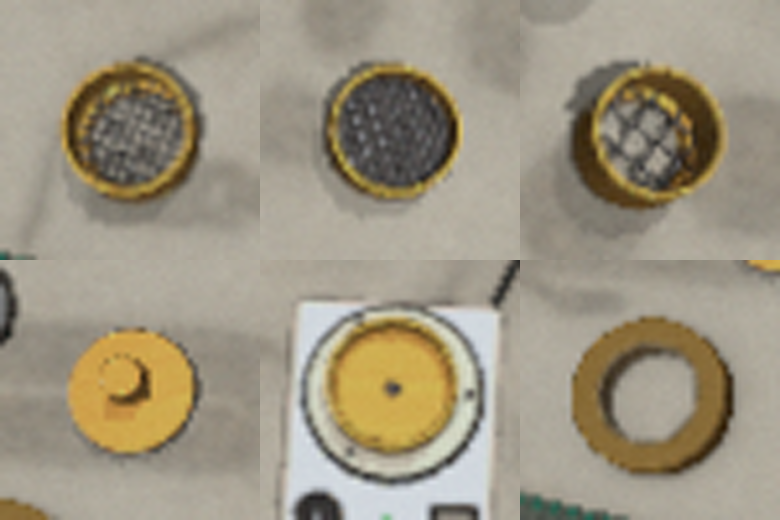

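Crop confirms: medium (7 mm mesh), fine (close mesh) and coarse (wide mesh) in the top row, then the brass cover with knob, the pan and the plain ring (a decoy). The two cameras agree on every piece to about 5 mm. Next I check the space near the pillar before swinging the arm.

```bash
python3 - <<'E'
from h import *
for c in('top','scene'):
    W=np.load(c+'0.npy').reshape(-1,3); W=W[np.isfinite(W[:,0])]
    print(c,'max height, cells x (rows -.05...65) y (.1...7), cm')
    for x in np.arange(0,.7,.05):
        r=[]
        for y in np.arange(.05,.75,.05):
            m=(abs(W[:,0]-x)<.025)&(abs(W[:,1]-y)<.025)
            r.append('%3d'%(W[m,2].max()*100) if m.any() else ' --')
        print('%.2f'%x,*r)
E
```

```text
top max height, cells x (rows -.05...65) y (.1...7), cm
0.00   5   2  --  --  --  --  --  --  --  --  --  --  --  --
0.05  42   2   0   1   9   8   8   8  --  --  --  --  --  --
0.10  56  65  69   1  12   8  24  24   8   8   8   1   0  --
0.15   0   0  80  82  82  77  75  72   8   8  34   1   1   0
0.20   1   1   1   1   8  72  73  71  64  35  42  41   1   0
0.25   3   3   1   1   1   8  29  30   8  34  40  41  32   9
0.30   3   3   1   1   1   2   2  18  12  13   1   1   0   0
0.35   3   1   1   1   1   2   5  18  17  13   1   1   0   0
0.40   5   3   4   4   1   1   1  18  18   1   1   0   0   0
0.45   6   3   4   4   4   3   2   1   1   2   1   0   6   6
0.50   6   0   0   0   0   3   3   1   1   0   8  24  24   6
0.55   0   5   6   0   4   2   0   1   2   1  24  24   0   0
0.60  38  10  10   0   2   1   1   1   1   1  16  15   0   0
0.65  38  38  38  38   0   0   1   1   2   1   1   1   2   1
scene max height, cells x (rows -.05...65) y (.1...7), cm
0.00  55  56  56   1   6   7  38  42  42  41  25  27   0   0
0.05  56  56  --  --  --   7  37  37  40   7   7  --  --   8
0.10  56  55  --  --  --  --  37  37  37  --   7  --  --   8
0.15   0   0   1   0  --  --  --  --  --  --  56  56  --   8
0.20   0   1   1   1   7   7  28  --  --  --  53  56  53  --
0.25   2   2   0   0   0   6  26  --  --  --  --  --  --  --
0.30   2   2   0   0   0   1   1  17  11   0  --  --  --  --
0.35   2   0   0   0   0   4   4  18  14  13   0  --  --  --
0.40   4   2   4   4   0   1   1  17  17   1   1   0   0  --
0.45   6   0   4   4   0   2   2   0   0   1   0   0   5   2
0.50   6   0   0   3   0   2   2   0   0   0   0  24  24   5
0.55   0   4   1   0   4   1   0   1   1  12  24  24   0   0
0.60  37   9   9   0   1   0   1   1   1   1  16   0   0   0
0.65  38  38  38  37   0   0   1   1   1   0   0   1   1  --
```

Units first: shifts go in shares of 1000 mm and turns go in shares of 180 degrees. So -150 mm / 1000 = -0.15.

>>> {"name": "carry_out", "arguments": {"series": [[[0, 0, -0.15, 0, 0, 0, 91], [0, 0, -0.15, 0, 0, 0, 91], [0, 0, -0.15, 0, 0, 0, 91], [0, 0, -0.15, 0, 0, 0, 91], [0, 0, -0.15, 0, 0, 0, 91]]], "force": 25}}

```text
clock: 1.42
position: [0.2273, 0.6117, 0.3721]
tool_rot: [0.556, 3.09, 0.019]
ft_force: [0.1, -0.4, 1.2]
finger_gap: 0.0911
finger_force: 0.0
```

In the tool's units: -312 mm / 1000 = -0.312, -150 mm / 1000 = -0.15, -0.356 rad / 3.1416 = -0.1133.

>>> {"name": "carry_out", "arguments": {"series": [[[-0.312, -0.054, -0.15, 0, 0, -0.1133, 91], [-0.312, -0.054, 0, 0, 0, -0.1133, 91], [-0.312, -0.054, 0, 0, 0, -0.1133, 91], [-0.312, -0.054, 0, 0, 0, -0.1133, 91], [-0.312, -0.054, 0, 0, 0, -0.1133, 91], [-0.312, -0.054, 0, 0, 0, -0.1133, 91], [-0.312, -0.054, 0, 0, 0, -0.1133, 91], [-0.312, -0.054, 0, 0, 0, -0.1133, 91], [-0.312, -0.054, 0, 0, 0, -0.1133, 91], [-0.312, -0.054, 0, 0, 0, -0.1133, 91]]]}}

```text
clock: 2.25
position: [0.5019, 0.4478, 0.3632]
tool_rot: [-0.007, -3.141, 0.003]
ft_force: [-0.8, 0.8, 0.7]
finger_gap: 0.0908
finger_force: 0.0
```

In the tool's units: -400 mm / 1000 = -0.4, 60 mm / 1000 = 0.06.

>>> {"name": "carry_out", "arguments": {"series": [[[0.05, -0.4, 0.06, 0, 0, 0, 91], [0.05, -0.4, 0.06, 0, 0, 0, 91], [0.05, -0.4, 0.06, 0, 0, 0, 91], [0.05, -0.4, 0.06, 0, 0, 0, 91], [0.05, -0.4, 0.06, 0, 0, 0, 91], [0.05, -0.4, 0.06, 0, 0, 0, 91], [0.05, -0.4, 0.06, 0, 0, 0, 91], [0.05, -0.4, 0.06, 0, 0, 0, 91], [0.05, -0.4, 0.06, 0, 0, 0, 91], [0.05, -0.4, 0.06, 0, 0, 0, 91]]]}}

```text
clock: 3.08
position: [0.4486, 0.0485, 0.3042]
tool_rot: [0.002, -3.141, -0.001]
ft_force: [0.0, -0.4, -0.6]
finger_gap: 0.0914
finger_force: 0.0
```

In the tool's units: -248 mm / 1000 = -0.248, 100 mm / 1000 = 0.1.

>>> {"name": "carry_out", "arguments": {"series": [[[0.049, -0.248, 0.1, 0, 0, 0, 91], [0.049, -0.248, 0.1, 0, 0, 0, 91], [0.049, -0.248, 0.1, 0, 0, 0, 91], [0.049, -0.248, 0.1, 0, 0, 0, 91], [0.049, -0.248, 0.1, 0, 0, 0, 91], [0.049, -0.248, 0.1, 0, 0, 0, 91], [0.049, -0.248, 0.1, 0, 0, 0, 91], [0.049, -0.248, 0.1, 0, 0, 0, 91], [0.049, -0.248, 0.1, 0, 0, 0, 91], [0.049, -0.248, 0.1, 0, 0, 0, 91]]]}}

```text
clock: 3.92
position: [0.4019, -0.1961, 0.2047]
tool_rot: [-0.005, 3.141, 0.001]
ft_force: [0.5, 1.1, 1.0]
finger_gap: 0.091
finger_force: 0.0
```

In the tool's units: 194 mm / 1000 = 0.194, 190 mm / 1000 = 0.19.

>>> {"name": "carry_out", "arguments": {"series": [[[0, 0, 0.04, 0, 0, 0, 91], [0, 0, 0.08, 0, 0, 0, 91], [0, 0, 0.12, 0, 0, 0, 91], [0, 0, 0.15, 0, 0, 0, 91], [0, 0, 0.17, 0, 0, 0, 91], [0, 0, 0.182, 0, 0, 0, 91], [0, 0, 0.19, 0, 0, 0, 91], [0, 0, 0.194, 0, 0, 0, 91], [0, 0, 0.194, 0, 0, 0, 91], [0, 0, 0.194, 0, 0, 0, 91]]]}}

```text
clock: 4.75
position: [0.4021, -0.1976, 0.0113]
tool_rot: [-0.002, 3.14, 0.0]
ft_force: [0.0, -0.3, -0.8]
finger_gap: 0.0908
finger_force: 0.0
```

>>> {"name": "carry_out", "arguments": {"series": [[[0, 0, 0, 0, 0, 0, 66], [0, 0, 0, 0, 0, 0, 60], [0, 0, 0, 0, 0, 0, 50], [0, 0, 0, 0, 0, 0, 50], [0, 0, 0, 0, 0, 0, 50], [0, 0, 0, 0, 0, 0, 50], [0, 0, 0, 0, 0, 0, 50], [0, 0, 0, 0, 0, 0, 50]]]}}

```text
clock: 5.42
position: [0.4016, -0.1983, 0.011]
tool_rot: [0.0, 3.141, -0.0]
ft_force: [-0.6, -0.2, 5.8]
finger_gap: 0.0631
finger_force: 25.0
```

In the tool's units: -110 mm / 1000 = -0.11, -80 mm / 1000 = -0.08.

>>> {"name": "carry_out", "arguments": {"series": [[[0, 0, -0.02, 0, 0, 0, 50], [0, 0, -0.05, 0, 0, 0, 50], [0, 0, -0.08, 0, 0, 0, 50], [0, 0, -0.11, 0, 0, 0, 50], [0, 0, -0.11, 0, 0, 0, 50]]]}}

```text
clock: 5.83
position: [0.4039, -0.1993, 0.1248]
tool_rot: [0.0, 3.134, -0.003]
ft_force: [-0.2, -0.6, -0.9]
finger_gap: 0.0637
finger_force: 25.0
```

In the tool's units: 221 mm / 1000 = 0.221, 210 mm / 1000 = 0.21.

>>> {"name": "carry_out", "arguments": {"series": [[[-0.01, 0.025, 0, 0, 0, 0, 50], [-0.02, 0.06, 0, 0, 0, 0, 50], [-0.03, 0.1, 0, 0, 0, 0, 50], [-0.043, 0.14, 0, 0, 0, 0, 50], [-0.056, 0.18, 0, 0, 0, 0, 50], [-0.064, 0.21, 0, 0, 0, 0, 50], [-0.067, 0.221, 0, 0, 0, 0, 50], [-0.067, 0.221, 0, 0, 0, 0, 50], [-0.067, 0.221, 0, 0, 0, 0, 50], [-0.067, 0.221, 0, 0, 0, 0, 50]]]}}

```text
clock: 6.67
position: [0.4673, 0.0211, 0.1201]
tool_rot: [-0.003, -3.14, 0.001]
ft_force: [-0.0, -0.4, -1.3]
finger_gap: 0.0636
finger_force: 25.0
```

```bash
python3 - <<'E'
from h import *
print(manip.read_state()['position'])
ims=[]
for c,(u,v) in (('top',(306,205)),('scene',(300,190))):
    im,d=snap(c); W=cloud(c,d); np.save(c+'1.npy',W)
    ims.append(cv2.resize(im[v-60:v+60,u-40:u+40,::-1],(400,600),interpolation=cv2.INTER_CUBIC))
cv2.imwrite('pics/held1.png',np.hstack(ims))
E
```

```text
[0.46732481 0.02114526 0.12009073]
```

View pics/held1.png

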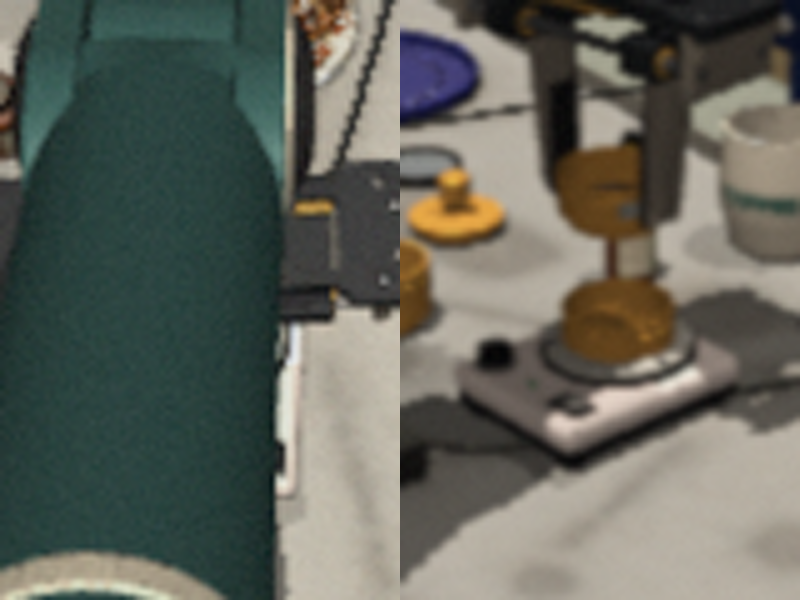

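The scene view shows the fine sieve held upright above the pan. The arm blocks the top view. I'll compare the outer walls of the sieve and pan in the scene cloud.

```bash
cat >> h.py <<'E'
from scipy.optimize import least_squares
def wall(W,im,x,y,z0,z1,r=.032):
    hsv=cv2.cvtColor(im,cv2.COLOR_RGB2HSV); b=(hsv[...,0]<28)&(hsv[...,0]>8)&(hsv[...,1]>110)
    P=W[b&np.isfinite(W[...,0])]
    P=P[(np.hypot(P[:,0]-x,P[:,1]-y)<.05)&(P[:,2]>z0)&(P[:,2]<z1)]
    cam=np.array([-.277,-.694])-[x,y]; cam/=np.linalg.norm(cam)
    P=P[(P[:,:2]-[x,y])@cam>.008]
    if len(P)<10: return None
    f=least_squares(lambda c:np.hypot(P[:,0]-c[0],P[:,1]-c[1])-r,[x,y],loss='soft_l1',f_scale=.0015)
    return f.x.round(4),len(P),round(float(np.sqrt(np.median(f.fun**2))),4)
E
python3 - <<'E'
from h import *
for i in range(3):
    im,d=snap('scene'); W=cloud('scene',d)
    print('pan',wall(W,im,.47,.02,.043,.056),'held',wall(W,im,.47,.02,.116,.138), manip.read_state()['position'].round(4))
E
```

```text
pan (array([0.4715, 0.0198]), 87, 0.0014) held (array([0.4722, 0.0201]), 95, 0.001) [0.4678 0.0213 0.1205]
pan (array([0.4716, 0.0197]), 84, 0.0013) held (array([0.4726, 0.0197]), 98, 0.0011) [0.4679 0.0215 0.1206]
pan (array([0.4717, 0.0201]), 93, 0.0011) held (array([0.4723, 0.0205]), 96, 0.0009) [0.468  0.0218 0.1206]
```

In the tool's units: 57 mm / 1000 = 0.057, 56 mm / 1000 = 0.056.

>>> {"name": "carry_out", "arguments": {"series": [[[0.001, 0, 0.02, 0, 0, 0, 50], [0.001, 0, 0.035, 0, 0, 0, 50], [0.001, 0, 0.043, 0, 0, 0, 50], [0.001, 0, 0.048, 0, 0, 0, 50], [0.001, 0, 0.051, 0, 0, 0, 50], [0.001, 0, 0.054, 0, 0, 0, 50], [0.001, 0, 0.056, 0, 0, 0, 50], [0.001, 0, 0.057, 0, 0, 0, 50], [0.001, 0, 0.057, 0, 0, 0, 50]]]}}

```text
clock: 7.67
position: [0.4677, 0.0223, 0.0639]
tool_rot: [0.001, 3.14, -0.001]
ft_force: [0.8, -2.7, -0.7]
finger_gap: 0.0636
finger_force: 25.0
```

In the tool's units: 2.5 mm / 1000 = 0.0025, 2 mm / 1000 = 0.002.

>>> {"name": "carry_out", "arguments": {"series": [[[0, 0, 0.001, 0, 0, 0, 50], [0, 0, 0.002, 0, 0, 0, 50], [0, 0, 0.0025, 0, 0, 0, 50], [0, 0, 0.0025, 0, 0, 0, 50]]]}}

```text
clock: 8.0
position: [0.4678, 0.0222, 0.0629]
tool_rot: [0.001, 3.14, 0.001]
ft_force: [-5.1, -4.6, 19.9]
finger_gap: 0.0631
finger_force: 25.0
```

In the tool's units: -120 mm / 1000 = -0.12, -80 mm / 1000 = -0.08.

>>> {"name": "carry_out", "arguments": {"series": [[[0, 0, 0, 0, 0, 0, 70], [0, 0, 0, 0, 0, 0, 80], [0, 0, 0, 0, 0, 0, 91], [0, 0, 0, 0, 0, 0, 91], [0, 0, 0, 0, 0, 0, 91], [0, 0, -0.015, 0, 0, 0, 91], [0, 0, -0.04, 0, 0, 0, 91], [0, 0, -0.08, 0, 0, 0, 91], [0, 0, -0.12, 0, 0, 0, 91], [0, 0, -0.12, 0, 0, 0, 91]]]}}

```text
clock: 8.83
position: [0.4714, 0.0233, 0.1874]
tool_rot: [0.0, 3.13, 0.005]
ft_force: [1.4, 0.3, 0.0]
finger_gap: 0.0912
finger_force: 0.0
```

In the tool's units: 170 mm / 1000 = 0.17, 27 mm / 1000 = 0.027.

>>> {"name": "carry_out", "arguments": {"series": [[[0.027, 0.17, 0, 0, 0, 0, 91], [0.027, 0.17, 0, 0, 0, 0, 91], [0.027, 0.17, 0, 0, 0, 0, 91], [0.027, 0.17, 0, 0, 0, 0, 91], [0.027, 0.17, 0, 0, 0, 0, 91], [0.027, 0.17, 0, 0, 0, 0, 91], [0.027, 0.17, 0, 0, 0, 0, 91]]]}}

```text
clock: 9.42
position: [0.44, 0.1925, 0.1808]
tool_rot: [0.001, -3.141, 0.001]
ft_force: [-0.2, -1.1, -0.4]
finger_gap: 0.091
finger_force: 0.0
```

```bash
python3 - <<'E'
from h import *
for i in range(2):
    im,d=snap('scene',f's2_{i}.png'); W=cloud('scene',d)
    print('pan',wall(W,im,.47,.02,.043,.056),'fine',wall(W,im,.47,.02,.064,.080),manip.read_state()['position'].round(4),'med',wall(W,im,.4405,.192,.012,.036))
    P=W[(np.hypot(W[...,0]-.47,W[...,1]-.02)<.034)]; P=P[P[:,2]>.076]
    print(((P.min(0)+P.max(0))/2).round(4),np.percentile(P[:,2],[50,95]).round(4))
im=cv2.imread('pics/s2_1.png'); cv2.imwrite('pics/c2.png',cv2.resize(im[130:250,210:370],(800,600)))
E
```

```text
pan (array([0.4716, 0.0199]), 89, 0.0014) fine (array([0.4715, 0.0217]), 97, 0.0012) [0.4402 0.1916 0.1808] med (array([0.4429, 0.1918]), 150, 0.0012)
[0.4695 0.0205 0.0808] [0.0808 0.0845]
pan (array([0.4716, 0.0201]), 82, 0.0012) fine (array([0.4717, 0.0222]), 91, 0.001) [0.4404 0.1912 0.1809] med (array([0.4426, 0.1919]), 147, 0.0012)
[0.4706 0.0206 0.0808] [0.0808 0.0841]
```

View pics/c2.png

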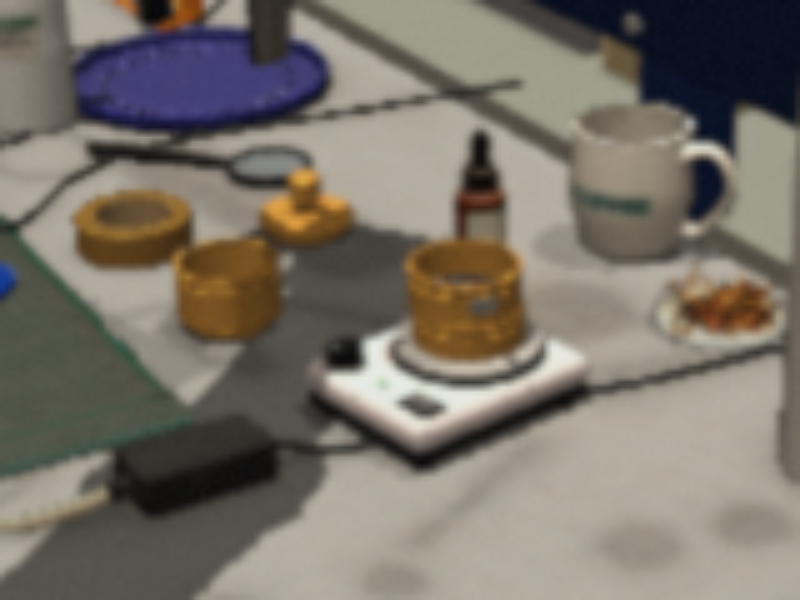

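The fine sieve sits level and home: wall axis within 2 mm of the pan's, rim about 84 mm up as it should be. Next is the medium sieve.

>>> {"name": "carry_out", "arguments": {"series": [[[0, 0, 0.04, 0, 0, 0, 91], [0, 0, 0.08, 0, 0, 0, 91], [0, 0, 0.115, 0, 0, 0, 91], [0, 0, 0.14, 0, 0, 0, 91], [0, 0, 0.155, 0, 0, 0, 91], [0, 0, 0.164, 0, 0, 0, 91], [0, 0, 0.169, 0, 0, 0, 91], [0, 0, 0.169, 0, 0, 0, 91], [0, 0, 0.169, 0, 0, 0, 91]]]}}

```text
clock: 10.27
position: [0.4409, 0.1927, 0.0128]
tool_rot: [0.001, 3.14, 0.001]
ft_force: [0.5, 1.1, 0.5]
finger_gap: 0.0909
finger_force: 0.0
```

>>> {"name": "carry_out", "arguments": {"series": [[[0, 0, 0, 0, 0, 0, 66], [0, 0, 0, 0, 0, 0, 60], [0, 0, 0, 0, 0, 0, 50], [0, 0, 0, 0, 0, 0, 50], [0, 0, 0, 0, 0, 0, 50], [0, 0, 0, 0, 0, 0, 50], [0, 0, 0, 0, 0, 0, 50], [0, 0, 0, 0, 0, 0, 50]]]}}

```text
clock: 10.93
position: [0.4404, 0.1932, 0.0126]
tool_rot: [-0.0, 3.141, 0.001]
ft_force: [-1.3, 0.2, 5.4]
finger_gap: 0.0634
finger_force: 25.0
```

In the tool's units: -130 mm / 1000 = -0.13, -110 mm / 1000 = -0.11.

>>> {"name": "carry_out", "arguments": {"series": [[[0, 0, -0.02, 0, 0, 0, 50], [0, 0, -0.05, 0, 0, 0, 50], [0, 0, -0.08, 0, 0, 0, 50], [0, 0, -0.11, 0, 0, 0, 50], [0, 0, -0.13, 0, 0, 0, 50], [0, 0, -0.13, 0, 0, 0, 50]]]}}

```text
clock: 11.43
position: [0.4424, 0.1941, 0.1458]
tool_rot: [-0.0, 3.135, 0.007]
ft_force: [0.3, -1.1, -0.3]
finger_gap: 0.0629
finger_force: 25.0
```

In the tool's units: -171 mm / 1000 = -0.171, -168 mm / 1000 = -0.168.

>>> {"name": "carry_out", "arguments": {"series": [[[-0.004, -0.025, 0, 0, 0, 0, 50], [-0.009, -0.06, 0, 0, 0, 0, 50], [-0.016, -0.095, 0, 0, 0, 0, 50], [-0.022, -0.13, 0, 0, 0, 0, 50], [-0.027, -0.155, 0, 0, 0, 0, 50], [-0.028, -0.168, 0, 0, 0, 0, 50], [-0.028, -0.171, 0, 0, 0, 0, 50], [-0.028, -0.171, 0, 0, 0, 0, 50], [-0.028, -0.171, 0, 0, 0, 0, 50]]]}}

```text
clock: 12.18
position: [0.4676, 0.0229, 0.1414]
tool_rot: [0.002, -3.14, -0.0]
ft_force: [-0.6, 0.1, -1.9]
finger_gap: 0.0633
finger_force: 25.0
```

```bash
python3 - <<'E'
from h import *
for i in range(3):
    im,d=snap('scene'); W=cloud('scene',d)
    print('pan',wall(W,im,.47,.02,.043,.056),'fine',wall(W,im,.47,.02,.064,.080),'held',wall(W,im,.47,.02,.142,.170),manip.read_state()['position'].round(4))
E
```

```text
pan (array([0.4714, 0.0199]), 85, 0.0012) fine (array([0.4715, 0.0223]), 90, 0.0012) held (array([0.4703, 0.0215]), 168, 0.001) [0.4677 0.0233 0.1415]
pan (array([0.4721, 0.0197]), 89, 0.0011) fine (array([0.4717, 0.0219]), 95, 0.0011) held (array([0.4702, 0.0218]), 170, 0.001) [0.4678 0.0234 0.1417]
pan (array([0.4713, 0.0197]), 86, 0.0014) fine (array([0.4715, 0.0222]), 93, 0.0012) held (array([0.4703, 0.0217]), 166, 0.0011) [0.4679 0.0234 0.1418]
```

In the tool's units: 53 mm / 1000 = 0.053, 52 mm / 1000 = 0.052.

>>> {"name": "carry_out", "arguments": {"series": [[[-0.001, 0, 0.015, 0, 0, 0, 50], [-0.001, 0, 0.03, 0, 0, 0, 50], [-0.001, 0, 0.038, 0, 0, 0, 50], [-0.001, 0, 0.043, 0, 0, 0, 50], [-0.001, 0, 0.046, 0, 0, 0, 50], [-0.001, 0, 0.049, 0, 0, 0, 50], [-0.001, 0, 0.051, 0, 0, 0, 50], [-0.001, 0, 0.052, 0, 0, 0, 50], [-0.001, 0, 0.053, 0, 0, 0, 50], [-0.001, 0, 0.053, 0, 0, 0, 50]]]}}

```text
clock: 13.17
position: [0.4693, 0.022, 0.0892]
tool_rot: [-0.0, 3.141, 0.0]
ft_force: [-0.4, 0.1, -2.1]
finger_gap: 0.0631
finger_force: 25.0
```

In the tool's units: 1.5 mm / 1000 = 0.0015, 1 mm / 1000 = 0.001.

>>> {"name": "carry_out", "arguments": {"series": [[[0, 0, 0.001, 0, 0, 0, 50], [0, 0, 0.0015, 0, 0, 0, 50], [0, 0, 0.0015, 0, 0, 0, 50]]]}}

```text
clock: 13.42
position: [0.4695, 0.022, 0.0885]
tool_rot: [0.0, 3.141, 0.001]
ft_force: [-3.8, -0.9, 7.6]
finger_gap: 0.0634
finger_force: 25.0
```

In the tool's units: -90 mm / 1000 = -0.09, -50 mm / 1000 = -0.05.

>>> {"name": "carry_out", "arguments": {"series": [[[0, 0, 0.001, 0, 0, 0, 50], [0, 0, 0, 0, 0, 0, 70], [0, 0, 0, 0, 0, 0, 80], [0, 0, 0, 0, 0, 0, 91], [0, 0, 0, 0, 0, 0, 91], [0, 0, 0, 0, 0, 0, 91], [0, 0, -0.015, 0, 0, 0, 91], [0, 0, -0.05, 0, 0, 0, 91], [0, 0, -0.09, 0, 0, 0, 91], [0, 0, -0.09, 0, 0, 0, 91]]]}}

```text
clock: 14.25
position: [0.4733, 0.0221, 0.1834]
tool_rot: [0.001, 3.131, 0.004]
ft_force: [1.0, 0.2, 0.1]
finger_gap: 0.0912
finger_force: 0.0
```

In the tool's units: -375 mm / 1000 = -0.375, -335 mm / 1000 = -0.335.

>>> {"name": "carry_out", "arguments": {"series": [[[0.03, -0.028, 0, 0, 0, 0, 91], [0.06, -0.056, 0, 0, 0, 0, 91], [0.073, -0.095, 0, 0, 0, 0, 91], [0.073, -0.135, 0, 0, 0, 0, 91], [0.073, -0.175, 0, 0, 0, 0, 91], [0.073, -0.215, 0, 0, 0, 0, 91], [0.073, -0.255, 0, 0, 0, 0, 91], [0.073, -0.295, 0, 0, 0, 0, 91], [0.073, -0.335, 0, 0, 0, 0, 91], [0.073, -0.375, 0, 0, 0, 0, 91]]]}}

```text
clock: 15.08
position: [0.396, -0.3548, 0.1773]
tool_rot: [-0.001, 3.141, 0.0]
ft_force: [0.3, 0.5, -0.1]
finger_gap: 0.0909
finger_force: 0.0
```

```bash
python3 - <<'E'
from h import *
for i in range(2):
    im,d=snap('scene',f's3_{i}.png'); W=cloud('scene',d)
    print('fine',wall(W,im,.47,.02,.064,.080),'med',wall(W,im,.47,.02,.088,.112),manip.read_state()['position'].round(4),'coarse',wall(W,im,.396,-.3545,.014,.048))
    P=W[(np.hypot(W[...,0]-.47,W[...,1]-.02)<.034)]; P=P[P[:,2]>.11]
    print(((P.min(0)+P.max(0))/2).round(4),np.percentile(P[:,2],[50,95]).round(4))
im=cv2.imread('pics/s3_1.png'); cv2.imwrite('pics/c3.png',cv2.resize(im[150:300,260:460],(800,600)))
E
```

```text
fine (array([0.4715, 0.0221]), 93, 0.0011) med (array([0.4713, 0.0222]), 166, 0.0011) [ 0.3945 -0.3638  0.1782] coarse (array([ 0.3976, -0.3558]), 372, 0.0007)
[0.4697 0.0201 0.1147] [0.1145 0.118 ]
fine (array([0.4716, 0.0222]), 90, 0.001) med (array([0.4715, 0.0223]), 175, 0.0011) [ 0.3943 -0.36    0.1778] coarse (array([ 0.3975, -0.3557]), 371, 0.0007)
[0.4696 0.022  0.1148] [0.1145 0.1182]
```

View pics/c3.png

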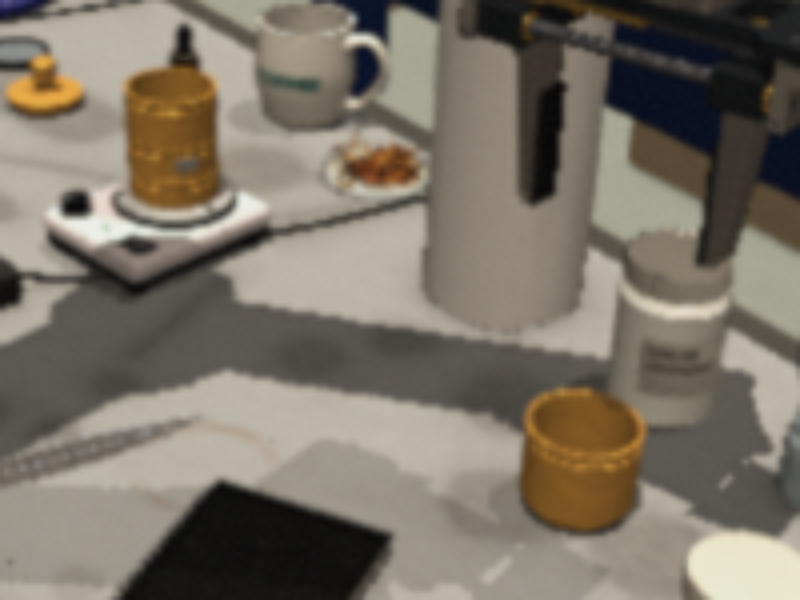

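Medium is home: walls coaxial and rim 118 mm up. Next is the coarse sieve. The jar is clear of the gripper in x.

In the tool's units: 159 mm / 1000 = 0.159, 155 mm / 1000 = 0.155.

>>> {"name": "carry_out", "arguments": {"series": [[[0, 0, 0, 0, 0, 0, 91], [0, 0, 0.03, 0, 0, 0, 91], [0, 0, 0.065, 0, 0, 0, 91], [0, 0, 0.1, 0, 0, 0, 91], [0, 0, 0.13, 0, 0, 0, 91], [0, 0, 0.147, 0, 0, 0, 91], [0, 0, 0.155, 0, 0, 0, 91], [0, 0, 0.159, 0, 0, 0, 91], [0, 0, 0.159, 0, 0, 0, 91], [0, 0, 0.159, 0, 0, 0, 91]]]}}

```text
clock: 16.02
position: [0.3971, -0.353, 0.0196]
tool_rot: [-0.001, 3.14, -0.001]
ft_force: [0.1, -0.4, 0.2]
finger_gap: 0.0908
finger_force: 0.0
```

>>> {"name": "carry_out", "arguments": {"series": [[[0, 0, 0, 0, 0, 0, 66], [0, 0, 0, 0, 0, 0, 60], [0, 0, 0, 0, 0, 0, 50], [0, 0, 0, 0, 0, 0, 50], [0, 0, 0, 0, 0, 0, 50], [0, 0, 0, 0, 0, 0, 50], [0, 0, 0, 0, 0, 0, 50], [0, 0, 0, 0, 0, 0, 50]]]}}

```text
clock: 16.68
position: [0.3966, -0.3536, 0.0192]
tool_rot: [0.0, 3.14, -0.001]
ft_force: [-1.8, -0.1, 6.1]
finger_gap: 0.0634
finger_force: 25.0
```

In the tool's units: -170 mm / 1000 = -0.17, -160 mm / 1000 = -0.16.

>>> {"name": "carry_out", "arguments": {"series": [[[0, 0, -0.02, 0, 0, 0, 50], [0, 0, -0.05, 0, 0, 0, 50], [0, 0, -0.08, 0, 0, 0, 50], [0, 0, -0.11, 0, 0, 0, 50], [0, 0, -0.14, 0, 0, 0, 50], [0, 0, -0.16, 0, 0, 0, 50], [0, 0, -0.17, 0, 0, 0, 50], [0, 0, -0.17, 0, 0, 0, 50], [0, 0, -0.17, 0, 0, 0, 50]]]}}

```text
clock: 17.43
position: [0.396, -0.3523, 0.1878]
tool_rot: [0.001, -3.141, -0.002]
ft_force: [-0.3, 0.0, -2.2]
finger_gap: 0.0636
finger_force: 25.0
```

In the tool's units: 305 mm / 1000 = 0.305, 280 mm / 1000 = 0.28.

>>> {"name": "carry_out", "arguments": {"series": [[[0, 0.02, 0, 0, 0, 0, 50], [0, 0.05, 0, 0, 0, 0, 50], [0, 0.085, 0, 0, 0, 0, 50], [0, 0.12, 0, 0, 0, 0, 50], [0, 0.155, 0, 0, 0, 0, 50], [0, 0.19, 0, 0, 0, 0, 50], [-0.005, 0.225, 0, 0, 0, 0, 50], [-0.02, 0.255, 0, 0, 0, 0, 50], [-0.035, 0.28, 0, 0, 0, 0, 50], [-0.05, 0.305, 0, 0, 0, 0, 50]]]}}

```text
clock: 18.27
position: [0.4452, -0.046, 0.1869]
tool_rot: [0.002, -3.138, -0.0]
ft_force: [1.2, -0.5, -1.2]
finger_gap: 0.0636
finger_force: 25.0
```

In the tool's units: 70 mm / 1000 = 0.07, 69 mm / 1000 = 0.069.

>>> {"name": "carry_out", "arguments": {"series": [[[-0.01, 0.03, 0, 0, 0, 0, 50], [-0.018, 0.05, 0, 0, 0, 0, 50], [-0.023, 0.063, 0, 0, 0, 0, 50], [-0.024, 0.069, 0, 0, 0, 0, 50], [-0.024, 0.07, 0, 0, 0, 0, 50], [-0.024, 0.07, 0, 0, 0, 0, 50], [-0.024, 0.07, 0, 0, 0, 0, 50]]]}}

```text
clock: 18.85
position: [0.4695, 0.0204, 0.1883]
tool_rot: [-0.003, -3.141, 0.001]
ft_force: [-0.5, -0.2, -1.4]
finger_gap: 0.0634
finger_force: 25.0
```

```bash
python3 - <<'E'
from h import *
for i in range(3):
    im,d=snap('scene'); W=cloud('scene',d)
    print('med',wall(W,im,.47,.02,.088,.112),'held',wall(W,im,.47,.02,.18,.218),manip.read_state()['position'].round(4))
E
```

```text
med (array([0.4717, 0.0219]), 170, 0.0012) held (array([0.4714, 0.019 ]), 254, 0.0011) [0.4697 0.0205 0.1885]
med (array([0.4717, 0.0218]), 172, 0.0011) held (array([0.4715, 0.0193]), 257, 0.0012) [0.4698 0.0206 0.1886]
med (array([0.4718, 0.022 ]), 170, 0.001) held (array([0.4716, 0.0193]), 252, 0.0011) [0.4699 0.0208 0.1887]
```

In the tool's units: 59 mm / 1000 = 0.059, 58 mm / 1000 = 0.058.

>>> {"name": "carry_out", "arguments": {"series": [[[0, 0.002, 0.02, 0, 0, 0, 50], [0, 0.002, 0.036, 0, 0, 0, 50], [0, 0.002, 0.044, 0, 0, 0, 50], [0, 0.002, 0.049, 0, 0, 0, 50], [0, 0.002, 0.052, 0, 0, 0, 50], [0, 0.002, 0.055, 0, 0, 0, 50], [0, 0.002, 0.057, 0, 0, 0, 50], [0, 0.002, 0.058, 0, 0, 0, 50], [0, 0.002, 0.059, 0, 0, 0, 50], [0, 0.002, 0.059, 0, 0, 0, 50]]]}}

```text
clock: 19.83
position: [0.4703, 0.024, 0.1297]
tool_rot: [-0.0, 3.141, 0.0]
ft_force: [-0.1, -0.4, -1.7]
finger_gap: 0.0632
finger_force: 25.0
```

In the tool's units: 1.5 mm / 1000 = 0.0015, 1 mm / 1000 = 0.001.

>>> {"name": "carry_out", "arguments": {"series": [[[0, 0, 0.001, 0, 0, 0, 50], [0, 0, 0.0015, 0, 0, 0, 50], [0, 0, 0.0015, 0, 0, 0, 50]]]}}

```text
clock: 20.08
position: [0.4706, 0.0239, 0.1291]
tool_rot: [-0.0, 3.141, 0.001]
ft_force: [-2.8, 0.2, 7.0]
finger_gap: 0.0637
finger_force: 25.0
```

In the tool's units: -90 mm / 1000 = -0.09, -50 mm / 1000 = -0.05.

>>> {"name": "carry_out", "arguments": {"series": [[[0, 0, 0.001, 0, 0, 0, 50], [0, 0, 0, 0, 0, 0, 70], [0, 0, 0, 0, 0, 0, 80], [0, 0, 0, 0, 0, 0, 91], [0, 0, 0, 0, 0, 0, 91], [0, 0, 0, 0, 0, 0, 91], [0, 0, -0.015, 0, 0, 0, 91], [0, 0, -0.05, 0, 0, 0, 91], [0, 0, -0.09, 0, 0, 0, 91], [0, 0, -0.09, 0, 0, 0, 91]]]}}

```text
clock: 20.92
position: [0.4742, 0.024, 0.224]
tool_rot: [0.001, 3.131, 0.004]
ft_force: [1.3, 0.9, 1.1]
finger_gap: 0.0908
finger_force: 0.0
```

In the tool's units: 236 mm / 1000 = 0.236, 230 mm / 1000 = 0.23.

>>> {"name": "carry_out", "arguments": {"series": [[[-0.01, 0.03, 0, 0, 0, 0, 91], [-0.025, 0.065, 0, 0, 0, 0, 91], [-0.04, 0.1, 0, 0, 0, 0, 91], [-0.055, 0.138, 0, 0, 0, 0, 91], [-0.07, 0.175, 0, 0, 0, 0, 91], [-0.082, 0.21, 0, 0, 0, 0, 91], [-0.09, 0.23, 0, 0, 0, 0, 91], [-0.093, 0.236, 0, 0, 0, 0, 91], [-0.093, 0.236, 0, 0, 0, 0, 91], [-0.093, 0.236, 0, 0, 0, 0, 91]]]}}

```text
clock: 21.75
position: [0.563, 0.2584, 0.2175]
tool_rot: [-0.001, -3.141, 0.002]
ft_force: [0.6, 0.0, 0.8]
finger_gap: 0.091
finger_force: 0.0
```

```bash
python3 - <<'E'
from h import *
for i in range(2):
    im,d=snap('scene',f's4_{i}.png'); W=cloud('scene',d)
    print('med',wall(W,im,.47,.02,.088,.112),'coarse',wall(W,im,.47,.02,.124,.158),manip.read_state()['position'].round(4))
    P=W[(np.hypot(W[...,0]-.47,W[...,1]-.02)<.034)]; P=P[P[:,2]>.155]
    print('rim',((P.min(0)+P.max(0))/2).round(4),np.percentile(P[:,2],[50,95]).round(4))
    print('knob',wall(W,im,.564,.258,.024,.038,.0105),'disc',wall(W,im,.564,.258,.0075,.012))
im=cv2.imread('pics/s4_1.png'); cv2.imwrite('pics/c4.png',cv2.resize(im[120:240,220:380],(800,600)))
E
```

```text
med (array([0.4717, 0.0224]), 172, 0.0011) coarse (array([0.4716, 0.0238]), 247, 0.0011) [0.563  0.2578 0.2179]
rim [0.4704 0.0214 0.1604] [0.1601 0.1642]
knob None disc (array([0.5692, 0.2584]), 29, 0.0023)
med (array([0.4716, 0.0218]), 179, 0.001) coarse (array([0.4718, 0.0238]), 254, 0.0012) [0.5631 0.2577 0.2181]
rim [0.4711 0.0211 0.1601] [0.1602 0.1645]
knob None disc (array([0.5681, 0.2585]), 19, 0.0019)
```

View pics/c4.png

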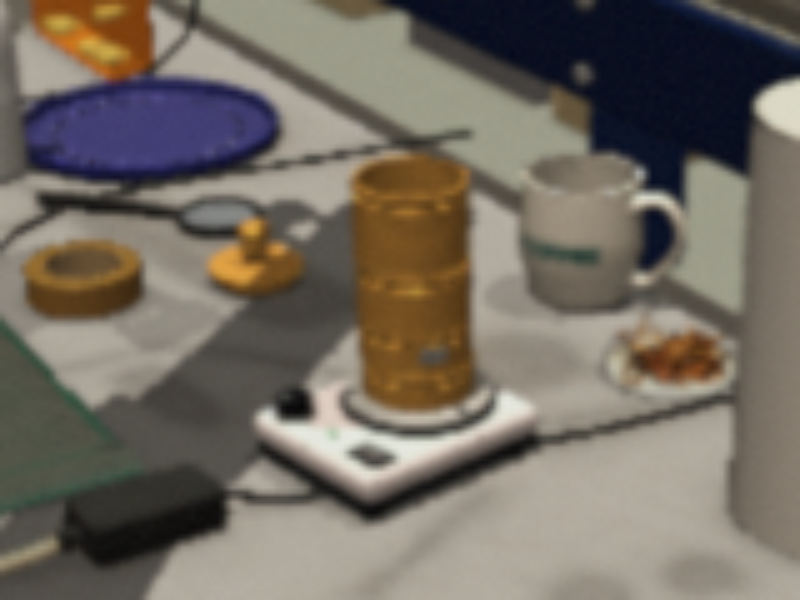

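All three sieves stand coaxial and level, rim 164 mm up. Next is the brass cover.

In the tool's units: 199 mm / 1000 = 0.199, 197 mm / 1000 = 0.197.

>>> {"name": "carry_out", "arguments": {"series": [[[0, 0, 0.04, 0, 0, 0, 91], [0, 0, 0.08, 0, 0, 0, 91], [0, 0, 0.12, 0, 0, 0, 91], [0, 0, 0.15, 0, 0, 0, 91], [0, 0, 0.175, 0, 0, 0, 91], [0, 0, 0.19, 0, 0, 0, 91], [0, 0, 0.197, 0, 0, 0, 91], [0, 0, 0.199, 0, 0, 0, 91], [0, 0, 0.199, 0, 0, 0, 91], [0, 0, 0.199, 0, 0, 0, 91]]]}}

```text
clock: 22.68
position: [0.5641, 0.2599, 0.0206]
tool_rot: [0.001, 3.14, 0.002]
ft_force: [0.3, -0.4, -0.1]
finger_gap: 0.0909
finger_force: 0.0
```

>>> {"name": "carry_out", "arguments": {"series": [[[0, 0, 0, 0, 0, 0, 60], [0, 0, 0, 0, 0, 0, 45], [0, 0, 0, 0, 0, 0, 35], [0, 0, 0, 0, 0, 0, 28], [0, 0, 0, 0, 0, 0, 24], [0, 0, 0, 0, 0, 0, 15], [0, 0, 0, 0, 0, 0, 10], [0, 0, 0, 0, 0, 0, 10], [0, 0, 0, 0, 0, 0, 10], [0, 0, 0, 0, 0, 0, 10]]]}}

```text
clock: 23.52
position: [0.5631, 0.26, 0.019]
tool_rot: [0.0, -3.142, 0.0]
ft_force: [-0.1, -0.4, -0.6]
finger_gap: 0.0263
finger_force: 0.0
```

>>> {"name": "carry_out", "arguments": {"series": [[[0, 0, 0, 0, 0, 0, 10], [0, 0, 0, 0, 0, 0, 10], [0, 0, 0, 0, 0, 0, 10], [0, 0, 0, 0, 0, 0, 10], [0, 0, 0, 0, 0, 0, 10]]]}}

```text
clock: 23.93
position: [0.5631, 0.2599, 0.019]
tool_rot: [0.0, -3.142, 0.0]
ft_force: [0.8, -0.7, -0.2]
finger_gap: 0.0201
finger_force: 25.0
```

In the tool's units: -205 mm / 1000 = -0.205, -200 mm / 1000 = -0.2.

>>> {"name": "carry_out", "arguments": {"series": [[[0, 0, -0.02, 0, 0, 0, 10], [0, 0, -0.05, 0, 0, 0, 10], [0, 0, -0.085, 0, 0, 0, 10], [0, 0, -0.12, 0, 0, 0, 10], [0, 0, -0.155, 0, 0, 0, 10], [0, 0, -0.185, 0, 0, 0, 10], [0, 0, -0.2, 0, 0, 0, 10], [0, 0, -0.205, 0, 0, 0, 10], [0, 0, -0.205, 0, 0, 0, 10]]]}}

```text
clock: 24.68
position: [0.5635, 0.2603, 0.2252]
tool_rot: [-0.0, 3.14, 0.002]
ft_force: [-0.0, 0.3, -0.9]
finger_gap: 0.02
finger_force: 25.0
```

In the tool's units: -236 mm / 1000 = -0.236, -232 mm / 1000 = -0.232.

>>> {"name": "carry_out", "arguments": {"series": [[[0.008, -0.02, 0, 0, 0, 0, 10], [0.02, -0.052, 0, 0, 0, 0, 10], [0.034, -0.086, 0, 0, 0, 0, 10], [0.048, -0.12, 0, 0, 0, 0, 10], [0.062, -0.155, 0, 0, 0, 0, 10], [0.075, -0.19, 0, 0, 0, 0, 10], [0.085, -0.217, 0, 0, 0, 0, 10], [0.091, -0.232, 0, 0, 0, 0, 10], [0.093, -0.236, 0, 0, 0, 0, 10], [0.093, -0.236, 0, 0, 0, 0, 10]]]}}

```text
clock: 25.52
position: [0.4697, 0.0238, 0.2235]
tool_rot: [-0.002, -3.141, -0.0]
ft_force: [0.4, 0.2, -1.6]
finger_gap: 0.0204
finger_force: 25.0
```

>>> {"name": "carry_out", "arguments": {"series": [[[0, 0, 0, 0, 0, 0, 10], [0, 0, 0, 0, 0, 0, 10], [0, 0, 0, 0, 0, 0, 10]]]}}

```text
clock: 25.77
position: [0.4706, 0.0255, 0.2238]
tool_rot: [0.005, -3.141, 0.0]
ft_force: [0.1, 0.8, -1.7]
finger_gap: 0.02
finger_force: 25.0
```

```bash
python3 - <<'E'
from h import *
for i in range(3):
    im,d=snap('scene',f's5_{i}.png'); W=cloud('scene',d)
    print('coarse',wall(W,im,.47,.02,.124,.158),'disc',wall(W,im,.47,.02,.2105,.219),manip.read_state()['position'].round(4))
    P=W[(np.hypot(W[...,0]-.47,W[...,1]-.02)<.036)]; P=P[(P[:,2]>.21)&(P[:,2]<.222)]
    Q=W[(np.hypot(W[...,0]-.47,W[...,1]-.02)<.036)]; Q=Q[(Q[:,2]>.16)&(Q[:,2]<.168)]
    print(len(P),((P.min(0)+P.max(0))/2).round(4),np.ptp(P,axis=0).round(3),'rim',((Q.min(0)+Q.max(0))/2).round(4),np.ptp(Q,axis=0).round(3))
im=cv2.imread('pics/s5_1.png'); cv2.imwrite('pics/c5.png',cv2.resize(im[120:216,240:368],(800,600)))
E
```

```text
coarse (array([0.4717, 0.0236]), 250, 0.0011) disc (array([0.4758, 0.0265]), 74, 0.0022) [0.4705 0.0253 0.2238]
157 [0.4737 0.0208 0.2155] [0.064 0.06  0.01 ] rim [0.4698 0.0212 0.1628] [0.066 0.064 0.006]
coarse (array([0.4717, 0.0234]), 244, 0.0011) disc (array([0.4761, 0.0251]), 73, 0.0018) [0.4704 0.025  0.2239]
156 [0.4729 0.0197 0.2157] [0.063 0.061 0.01 ] rim [0.4708 0.0218 0.1628] [0.064 0.064 0.006]
coarse (array([0.4717, 0.0235]), 249, 0.0011) disc (array([0.4763, 0.0259]), 75, 0.002) [0.4704 0.0247 0.2239]
158 [0.4726 0.0206 0.216 ] [0.065 0.058 0.012] rim [0.4711 0.0212 0.1629] [0.065 0.064 0.006]
```

View pics/c5.png

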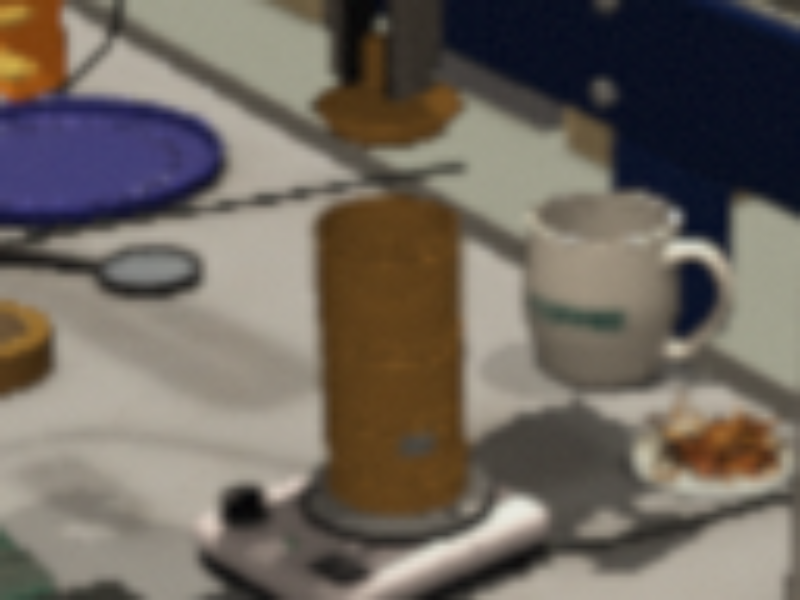

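In the tool's units: 48.5 mm / 1000 = 0.0485, 47.5 mm / 1000 = 0.0475.

>>> {"name": "carry_out", "arguments": {"series": [[[0.002, -0.001, 0.012, 0, 0, 0, 10], [0.002, -0.001, 0.025, 0, 0, 0, 10], [0.002, -0.001, 0.033, 0, 0, 0, 10], [0.002, -0.001, 0.038, 0, 0, 0, 10], [0.002, -0.001, 0.041, 0, 0, 0, 10], [0.002, -0.001, 0.044, 0, 0, 0, 10], [0.002, -0.001, 0.046, 0, 0, 0, 10], [0.002, -0.001, 0.0475, 0, 0, 0, 10], [0.002, -0.001, 0.0485, 0, 0, 0, 10], [0.002, -0.001, 0.0485, 0, 0, 0, 10]]]}}

```text
clock: 26.75
position: [0.4682, 0.0229, 0.1756]
tool_rot: [-0.0, 3.141, 0.0]
ft_force: [-0.5, 1.0, -1.2]
finger_gap: 0.0201
finger_force: 25.0
```

In the tool's units: 1.5 mm / 1000 = 0.0015, 1 mm / 1000 = 0.001.

>>> {"name": "carry_out", "arguments": {"series": [[[0, 0, 0.001, 0, 0, 0, 10], [0, 0, 0.0015, 0, 0, 0, 10], [0, 0, 0.0015, 0, 0, 0, 10]]]}}

```text
clock: 27.0
position: [0.4686, 0.0229, 0.1749]
tool_rot: [-0.0, 3.141, 0.001]
ft_force: [-2.2, -0.6, 4.6]
finger_gap: 0.0206
finger_force: 25.0
```

In the tool's units: -80 mm / 1000 = -0.08, -40 mm / 1000 = -0.04.

>>> {"name": "carry_out", "arguments": {"series": [[[0, 0, 0.001, 0, 0, 0, 10], [0, 0, 0, 0, 0, 0, 30], [0, 0, 0, 0, 0, 0, 45], [0, 0, 0, 0, 0, 0, 60], [0, 0, 0, 0, 0, 0, 60], [0, 0, 0, 0, 0, 0, 60], [0, 0, 0, 0, 0, 0, 60], [0, 0, -0.01, 0, 0, 0, 60], [0, 0, -0.04, 0, 0, 0, 60], [0, 0, -0.08, 0, 0, 0, 60]]]}}

```text
clock: 27.83
position: [0.4662, 0.0225, 0.2534]
tool_rot: [-0.001, -3.136, 0.004]
ft_force: [0.3, 0.3, -0.6]
finger_gap: 0.0599
finger_force: 0.0
```

In the tool's units: 150 mm / 1000 = 0.15, 110 mm / 1000 = 0.11.

>>> {"name": "carry_out", "arguments": {"series": [[[0.03, 0.03, 0, 0, 0, 0, 60], [0.03, 0.07, 0, 0, 0, 0, 60], [0.03, 0.11, 0, 0, 0, 0, 60], [0.03, 0.15, 0, 0, 0, 0, 60], [0.03, 0.15, 0, 0, 0, 0, 60], [0.03, 0.15, 0, 0, 0, 0, 60], [0.03, 0.15, 0, 0, 0, 0, 60]]]}}

```text
clock: 28.42
position: [0.4382, 0.1722, 0.2544]
tool_rot: [0.0, 3.141, -0.001]
ft_force: [-0.2, -0.3, 0.2]
finger_gap: 0.0598
finger_force: 0.0
```

```bash
python3 - <<'E'
from h import *
im,d=snap('scene','s6.png'); W=cloud('scene',d)
print(manip.read_state()['position'].round(4))
for a,b in((.043,.056),(.064,.08),(.088,.112),(.124,.158),(.1645,.169)): print(a,wall(W,im,.47,.02,a,b))
P=W[(np.hypot(W[...,0]-.47,W[...,1]-.02)<.036)]
print('top z',np.percentile(P[P[:,2]>.16][:,2],[30,50,99]).round(4))
D=P[(P[:,2]>.166)&(P[:,2]<.175)]; A=np.c_[D[:,:2]-D[:,:2].mean(0),np.ones(len(D))]; print('plane',np.linalg.lstsq(A,D[:,2],rcond=None)[0].round(4))
im=cv2.imread('pics/s6.png'); cv2.imwrite('pics/c6.png',cv2.resize(im[115:265,270:470],(800,600)))
E
```

```text
[0.4383 0.1716 0.2543]
0.043 (array([0.4714, 0.0201]), 88, 0.0014)
0.064 (array([0.4714, 0.0223]), 96, 0.0012)
0.088 (array([0.4719, 0.0221]), 176, 0.0012)
0.124 (array([0.4719, 0.0235]), 250, 0.001)
0.1645 (array([0.4726, 0.0225]), 48, 0.0013)
top z [0.1685 0.1695 0.1962]
plane [0.0174 0.0151 0.1693]
```

View pics/c6.png

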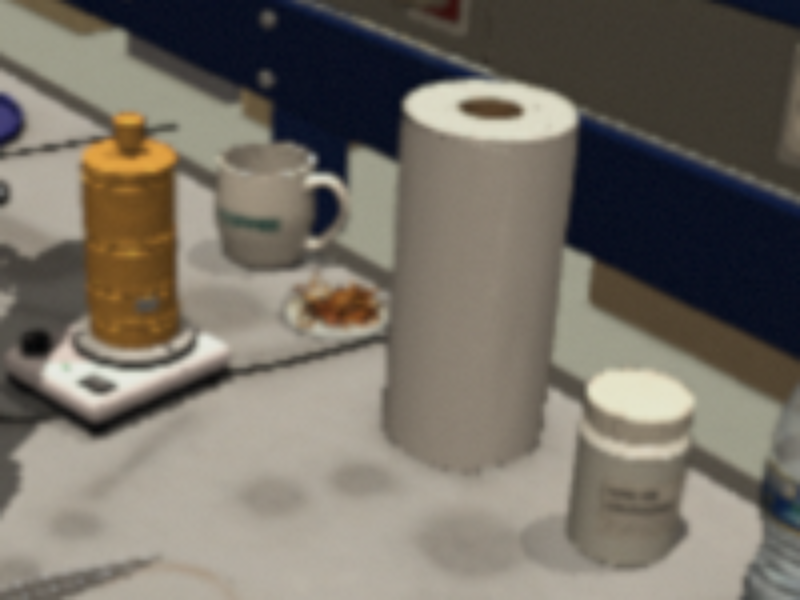

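The nest is complete, coaxial and level: the knob top is at 196 mm, the dish and jar stand undisturbed, and the gripper is clear.

```bash
python3 -c "
from plant import manip
print(manip.close_job())"
```

```text
the job is handed in; nothing more can be done
None
```

The sieve nest stands complete on the shaker (pan, fine, medium, coarse, cover), each piece seated home and upright, and I handed the job in at about 28 s with the gripper clear; the dish and jar are undisturbed in the last picture, while the dropper bottle, hidden behind the nest there, was last seen standing before the coarse sieve went on.

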